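# Seat the keyed rotor on the vial mixer

## Robot

A 7-joint arm with a two-finger parallel gripper is mounted at the origin on the work surface. World frame = base frame: x ahead of the robot, y to its left, z up, the work surface at z = 0. Lengths are in m, angles in rad, forces in N, time in s.
With the tool pointing down it reaches from about 0.425 to 0.875 m from the base axis. Payload 4.7 kg.
Tool frame: the origin (TCP) lies between the finger pads; the fingertips stand 14 mm ahead of it and the grasp point (between the pads) lies 5 mm behind it; x points along the fingers, y is the direction in which the jaws open and shut, and the axes are right-handed (so a half turn about x gives the same grasp; the last joint's range is limited). The gripper opens to 87 mm and grips with 3 to 60 N. Pads are 19 mm wide; open, the fingers measure 117 mm over their backs; the gripper's body (75 mm by 190 mm) begins 51 mm behind the grasp point.
Start: joints at [-1.133, 0.321, -0.07, 1.45, 0.023, 1.371, -0.057], TCP at [0.267, 0.593, 0.237] pointing down, gripper open.
Joint ranges: [-2.86, 2.86], [-0.3, 2.09], [-1.38, 1.24], [0.06, 2.45], [-1.56, 4.7], [0.09, 2.05], [-2.69, 2.69]. Speed limits (rad/s): [2.57, 2.57, 3.14, 3.14, 3.14, 3.14, 3.14].

## Interface

Orientations are given as a unit quaternion [w, x, y, z].
In Python, from bench import observe, eyes, ctrl, finder gives the robot as it stands.
- The arm moves only by the tool move_arm, never from a script. Its arguments are lists of equal length, an entry for each row: "gripper": the opening, from 0 (shut) to 1 (fully open); "delta_pos": the shift along the tool's x, y, z in mm, a list of three; "yaw": the turn about the tool's x in rad. A call has exactly 10 rows; each row shifts and turns the commanded pose from where the row before left it, along the tool's axes as they then stand; what a row does not reach is not made up. A row lasts 1/12 s, in which the tool goes at most 41.7 mm and 7.16 degrees, less where a joint would pass 70% of its speed; a pose out of reach is approached as far as the arm can. A call is refused whole if a number of a shift passes 41.7 or a number of a turn 0.125, either way. A call with a gripper value outside its range is refused whole. The fingers move at their own pace and stop on an object; "squeeze" is the grip in N (left out, the last holds). Time passes only in rows, so rows that do not move let the fingers close, or fill a call up. It gives the time, the measured TCP pose, the force and the opening at its end, in the units of the state.
- observe(): the state, without advancing time (a new reading comes with each control period).
- eyes.capture(name): name is "scene" or "top"; returns a dict with "image" (420x560x3 uint8, red, green, blue), "range_z" (420x560 float32, m along the optical axis (not along the pixel's ray), 0 where there is no reading), "fx", "fy", "cx", "cy" (pixels), "R" (3x3) and "t" (3): a world point X has camera coordinates R X + t. Camera axes: x right, y down, z forward; pixel columns grow to the right and rows downward; lengths in m; the calibration is good to about 2 mm. A picture is of the moment at which its call begins.
- ctrl.hand_in(): hands the job in, once; it reports no verdict.
Trained networks look in the newest picture that a camera, given by its name, has taken for a name from the list of things; names that differ only in an ending like _2 or _b are one class to them, and where a whole thing is asked for, a point or a joint stands for the part that bears it (a point fixed in the world has none). Each returns a list of dicts, best first, with "p" (0 to 1); they miss things now and then, are a little off and sometimes report something else, mostly with a low value. They report only what shows in the picture. A call takes as long as a camera call. They do not tell look-alikes from the thing itself.
- finder.look_for(camera, target): "at" ([x, y, z] in m, in the coordinates of the camera as it stood for that picture, good to about 4 mm: the middle of the surface that is visible of it).
- finder.masks_of(camera, target): "pixels" (420x560 bool, what is visible of it).
- finder.spot_point(camera, target): "at" ([x, y, z] in m, in the coordinates of the camera as it stood for that picture, good to about 4 mm: a listed point, or the origin of a listed thing).
The state is a dict: "t": time; "qpos": joint angles; "joint_vel": joint speeds; "joint_torque": joint torques, N m; "ee_pos": TCP position; "orientation": TCP orientation; "contact_force": force on the tool from outside, world axes, zero at the start; "ft_torque": the same for the moment, N m; "width": finger opening in m.
Only numpy, scipy, OpenCV 4.12 (cv2) and the standard library are available. Lean on these libraries where they do the work, as an engineer would, in place of code of your own. Each camera call takes 0.05 s, during which the arm holds its last target.

## Task

Lift the two-cup rotor out of its blue parking stand by its blue grip and push its keyed shaft into the drive hub of the white vial mixer, turning it until the key slips into the keyway, then push on down against the spring until the rotor is fully home on the hub. Finish while still gripping the rotor and holding it pressed home: the spring lifts it again if you let go. Leave the two vials and the steel bowl where they stand.

Things in the scene. Friction and masses are not known exactly. Their poses are not given: they have to be found in the camera images.
- rotor: Loose two-cup rotor, 0.2-0.33 kg, 100 mm tall, upright. Origin: centre of its shaft's flat foot; z up the shaft. Steel shaft 24 mm diameter, z 0 to 44 mm, tapering to 16 mm over the lowest 5. Flange 56 mm diameter, z 44 to 52; crossbar to z 54; two grey cups 30 mm across, tops at z 68, centred at x +43 and -43 mm
- rotor_key (a point): Middle of the brass key on the shaft's +x side, on its outer face: 18 mm from the axis, 28 mm above the foot. The key is 6 mm wide (along y) and runs from 16 to 40 mm above the foot; the 16 mm of shaft below it are plain. Axes as the rotor's
- rotor_grip (a point): Middle of the rotor's blue grip bar, on the axis, 76 mm above the foot, axes as the rotor's. The bar is 40 mm along x, 20 mm thick along y, 52 to 100 mm above the foot; the half of its top on the key's side (+x) is orange. Grip it from above across its thickness, fingers on its +y and -y faces
- rotor_seat (a point): Point on the rotor's axis at the underside of its flange, 44 mm above the foot, axes as the rotor's. Fully home, it lies on hub_mouth
- stand_top (a point): Centre of the top of the fixed blue parking stand: 80 mm square, 60 mm tall, with a 46 mm square well in which the shaft hangs free; the rotor's flange rests on its top
- hub_mouth (a point): Centre of the top of the drive hub, 115 mm above the bench, z up. The fixed, dark steel hub (52 mm across, 45 mm tall) stands in the middle of the mixer's deck and does not turn. Round bore of 26.4 mm diameter, 45 mm deep, with one keyway 8.6 mm wide cut through the wall over its whole height. This point's axes are the mixer's and do not show where the keyway points
- deck_line (a point): Middle of the orange line on the deck (70 mm high) of the fixed white mixer (200 x 180 mm), 60 mm from the hub's axis along the mixer's +x. The keyway points up to 0.5 rad to either side of this line, seen from above: look or feel for it. Off the keyway the key stands on the hub's top face with rotor_seat 28 mm above hub_mouth; in it, the rotor goes on down
- ejector (a joint): Travel in m of the brass spring ejector in the bore, 0 when up (its top 15 mm above the deck, 30 mm below the hub's mouth), growing as the shaft's foot pushes it down: about 0.014 with the rotor home. It pushes up with 5.4 N at 0, rising by 0.45 N per mm to about 12 N at home, more than the rotor's weight
- vial_a: Bystander: small vial, blue cap, 26 mm diameter, 50 mm tall; origin under its centre
- vial_b: Bystander: small vial, red cap, 26 mm diameter, 50 mm tall; origin under its centre
- bowl: Bystander: steel bowl, 100 mm diameter, 40 mm tall; origin under its centre
Things that resemble listed ones, but are neither listed nor needed, are in the scene too. Leave any pink look-alike of the part that bears stand_top alone.

How it is judged:
By the outcome, as a careful person would: the job done as asked, in the order asked, and still so for the second after the job is handed in, while the arm keeps its last pose, push and grip.
It also fails if it takes over 46 s, if anything falls off the work surface, if the arm or the gripper's body presses on something with over 40 N, if the wrist force passes 120 N, or if a joint passes its speed limit or range.

## Working session

There is one attempt and no reset: what is moved stays moved. The work goes in short steps, Python scripts to look and compute and a tool call to move; the robot and the scene stay as the last step left them, time stands still between calls to the robot, and variables do not carry over. Pictures are saved under pics/ and viewed, and the job is handed in when it is done.

Besides the shell and the picture viewer there is one more tool, called after "Request:" as name(argument=value, ...) on one line, values as JSON. move_arm: Moves the arm, as the interface text tells. Its arguments: {"type":"object","properties":{"gripper":{"type":"array","items":{"type":"number"}},"delta_pos":{"type":"array","items":{"type":"array","items":{"type":"number"}}},"yaw":{"type":"array","items":{"type":"number"}},"squeeze":{"type":"number"}},"required":["gripper","delta_pos","yaw"]}

```bash
mkdir -p pics; cat > h.py <<'E'
import numpy as np, cv2
from bench import observe, eyes, ctrl, finder
def cap(n,f=None):
    c=eyes.capture(n)
    if f: cv2.imwrite('pics/'+f,c['image'][:,:,::-1])
    return c
def w(c,p): return c['R'].T@(np.array(p)-c['t'])
def pix(c,X):
    p=c['R']@np.array(X)+c['t']; return np.array([c['fx']*p[0]/p[2]+c['cx'],c['fy']*p[1]/p[2]+c['cy']])
def cloud(c):
    z=c['range_z']; v,u=np.mgrid[:z.shape[0],:z.shape[1]]
    P=np.stack([(u-c['cx'])/c['fx']*z,(v-c['cy'])/c['fy']*z,z],-1)
    return (P-c['t'])@c['R']
E
python3 - <<'E'
from h import *
s=observe(); print({k:np.round(v,3) for k,v in s.items()})
for n in ['top','scene']:
    c=cap(n,n+'0.png'); print(n,c['fx'],c['R'].round(2).tolist(),c['t'])
    for t in ['rotor','rotor_key','rotor_grip','rotor_seat','stand_top','hub_mouth','deck_line','vial_a','bowl']:
        print(t,[(round(d['p'],2),w(c,d['at']).round(3).tolist()) for d in finder.spot_point(n,t)][:4])
E
```

```text
{'t': np.float64(0.0), 'qpos': array([-1.133,  0.322, -0.07 ,  1.452,  0.023,  1.371, -0.057]), 'joint_vel': array([-0.001, -0.   , -0.001,  0.   , -0.001, -0.   ,  0.   ]), 'joint_torque': array([ 1.0000e-03, -4.9128e+01, -4.0300e-01, -3.1252e+01, -6.4000e-02,
        4.4000e-02,  0.0000e+00]), 'ee_pos': array([0.267, 0.592, 0.235]), 'orientation': array([ 0.691,  0.148,  0.691, -0.149]), 'contact_force': array([0.689, 0.716, 0.29 ]), 'ft_torque': array([ 0.   ,  0.024, -0.026]), 'width': np.float64(0.087)}
top 439.65161761384314 [[-0.09, -1.0, 0.01], [-0.97, 0.09, -0.22], [0.22, -0.03, -0.98]] [-0.02254567  0.60137059  0.74398517]
rotor [(0.87, [0.594, -0.2, 0.02]), (0.72, [0.417, 0.006, -0.0])]
rotor_key [(0.7, [0.614, -0.201, 0.042])]
rotor_grip [(0.97, [0.593, -0.204, 0.091]), (0.73, [0.416, 0.008, -0.001])]
rotor_seat [(0.74, [0.595, -0.202, 0.058])]
stand_top [(0.79, [0.595, -0.198, 0.055]), (0.73, [0.587, -0.351, 0.062])]
hub_mouth [(0.75, [0.606, 0.216, 0.12]), (0.47, [0.595, -0.199, 0.056])]
deck_line [(0.81, [0.665, 0.236, 0.069])]
vial_a [(0.65, [0.739, 0.006, -0.0]), (0.58, [0.668, 0.234, 0.07]), (0.45, [0.418, 0.009, -0.001])]
bowl [(0.67, [0.572, 0.001, -0.0])]
scene 415.62062272693197 [[-0.7, 0.72, -0.01], [0.47, 0.44, -0.76], [-0.54, -0.54, -0.64]] [ 0.44889551 -0.17984768  1.08410972]
rotor [(0.7, [0.593, -0.201, 0.018]), (0.68, [0.595, -0.197, 0.094])]
rotor_key [(0.9, [0.612, -0.202, 0.043])]
rotor_grip [(0.92, [0.596, -0.196, 0.092])]
rotor_seat [(0.78, [0.592, -0.199, 0.059])]
stand_top [(0.72, [0.594, -0.196, 0.062])]
hub_mouth [(0.89, [0.608, 0.215, 0.115])]
deck_line []
vial_a [(0.85, [0.423, 0.008, 0.001]), (0.67, [0.74, 0.01, -0.001]), (0.2, [0.57, 0.002, -0.004])]
bowl [(0.67, [0.572, 0.002, -0.002])]
```

View pics/top0.png

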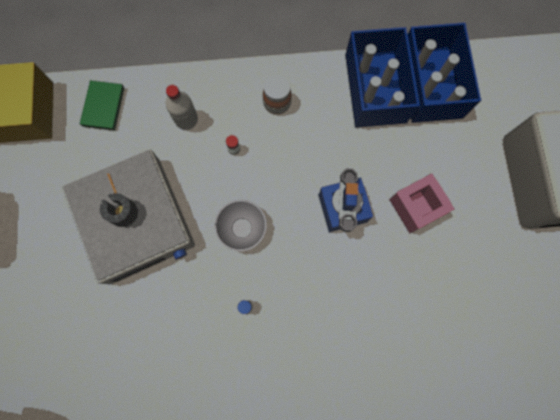

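View pics/scene0.png

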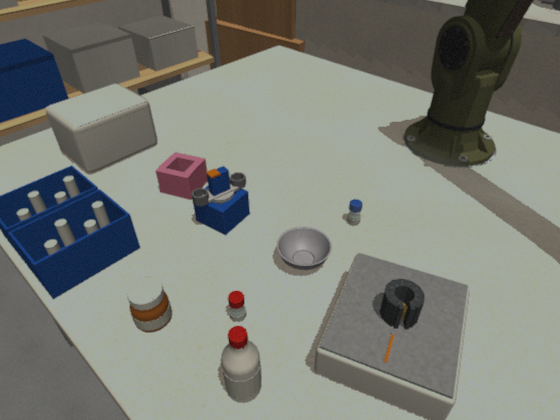

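```bash
python3 - <<'E'
from h import *
c=cap('top'); im=c['image'][:,:,::-1]
a=cv2.resize(im[150:270,60:180],(400,400),interpolation=cv2.INTER_CUBIC)
b=cv2.resize(im[150:250,300:400],(400,400),interpolation=cv2.INTER_CUBIC)
cv2.imwrite('pics/z.png',np.hstack([a,b])); 
P=cloud(c); hsv=cv2.cvtColor(im,cv2.COLOR_BGR2HSV)
box=np.zeros(P.shape[:2],bool); box[160:240,310:385]=1
g=box&(P[...,2]>0.105)&(P[...,2]<.13)
print('grip',g.sum(),P[g].mean(0)); r=cv2.minAreaRect(P[g][:,:2].astype(np.float32)*1000); print(r)
H=hsv[...,0]; o=g&(H<25)&(hsv[...,1]>120); bl=g&(H>95)&(H<130)
print('or',o.sum(),P[o].mean(0),'bl',bl.sum(),P[bl].mean(0))
cu=box&(P[...,2]>0.075)&(P[...,2]<.092); q=P[cu][:,:2]; print('cups',len(q),q.mean(0)); 
far=q[np.linalg.norm(q-P[g].mean(0)[:2],axis=1)>.028]; 
u=far-far.mean(0); _,_,V=np.linalg.svd(u); print(V[0]); t=u@V[0]; print(far[t>0].mean(0),far[t<0].mean(0))
box[:]=0; box[150:270,60:190]=1
h=box&(P[...,2]>0.108)&(P[...,2]<.122); q=P[h]; print('hub',len(q),q.mean(0)); print(cv2.minEnclosingCircle(q[:,:2].astype(np.float32)*1000))
o=box&(H<20)&(hsv[...,1]>110)&(P[...,2]<.08)&(P[...,2]>.06); q=P[o];print('line',len(q),q.mean(0)); _,_,V=np.linalg.svd(q[:,:2]-q[:,:2].mean(0)); print(V[0])
# deck rect
d=box&(P[...,2]>0.064)&(P[...,2]<.076); print(cv2.minAreaRect(P[d][:,:2].astype(np.float32)*1000))
E
```

```text
grip 290 [ 0.59372638 -0.1990372   0.11584045]
((594.6514282226562, -199.87661743164062), (20.397417068481445, 40.28952407836914), 82.06082916259766)
or 104 [ 0.60418809 -0.20041532  0.11725487] bl 146 [ 0.58371666 -0.19737271  0.11464704]
cups 276 [ 0.59269432 -0.19840444]
[-0.98825037  0.15284373]
[ 0.55158663 -0.19322542] [ 0.63857966 -0.20605025]
hub 554 [0.60525085 0.2091879  0.11490485]
((607.7028198242188, 210.72308349609375), 27.272491455078125)
line 29 [0.66513657 0.23200357 0.07128286]
[-0.94186674 -0.33598667]
((606.7500610351562, 209.88363647460938), (198.27696228027344, 178.5038299560547), 19.63320541381836)
```

View pics/z.png

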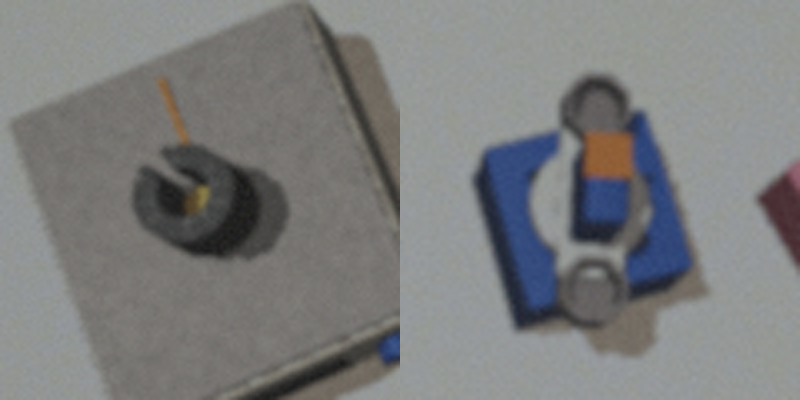

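```bash
cat > hub.py <<'E'
from h import *
from scipy.optimize import minimize
def run(n):
    c=cap(n); P=cloud(c)
    # upsampled top-plane rectified view of the hub 
    N=360; s=0.25e-3
    gx,gy=np.meshgrid((np.arange(N)-N/2)*s+.607,(np.arange(N)-N/2)*s+.211)
    X=np.stack([gx,gy,np.full_like(gx,.115)],-1)@c['R'].T+c['t']
    mu=(X[...,0]/X[...,2]*c['fx']+c['cx']).astype(np.float32); mv=(X[...,1]/X[...,2]*c['fy']+c['cy']).astype(np.float32)
    im=cv2.remap(c['image'],mu,mv,cv2.INTER_CUBIC); z=cv2.remap(P[...,2].astype(np.float32),mu,mv,cv2.INTER_LINEAR)
    cv2.imwrite(f'pics/rect_{n}.png',cv2.resize(im[:,:,::-1],(560,560)))
    m=(z>.108)&(z<.122)
    def cost(p):
        r=np.hypot(gx-p[0],gy-p[1]); a=np.arctan2(gy-p[1],gx-p[0])
        lx=(gx-p[0])*np.cos(p[2])+(gy-p[1])*np.sin(p[2]); ly=-(gx-p[0])*np.sin(p[2])+(gy-p[1])*np.cos(p[2])
        mod=(r<.026)&(r>.0132)&~((lx>0)&(abs(ly)<.0043))
        return (mod!=m).mean()
    best=min(((cost((x,y,t)),x,y,t) for x in np.arange(.601,.6131,.001) for y in np.arange(.205,.2181,.001) for t in np.arange(.343-.6,.343+.61,.05)))
    r=minimize(lambda q:cost([q[0]*1e-3,q[1]*1e-3,q[2]*.05]),[best[1]*1e3,best[2]*1e3,best[3]/.05],method='Nelder-Mead',options=dict(initial_simplex=np.array([best[1]*1e3,best[2]*1e3,best[3]/.05])+np.array([[0,0,0],[1,0,0],[0,1,0],[0,0,1]])))
    print(n,best,r.x*[1,1,.05],r.fun)
    # rel brightness vs angle in image
    g=cv2.cvtColor(im,cv2.COLOR_RGB2GRAY).astype(float)
    x,y=r.x[0]*1e-3,r.x[1]*1e-3
    rr=np.hypot(gx-x,gy-y);aa=np.arctan2(gy-y,gx-x); 
    print([(round(t,2),int(g[(rr>.016)&(rr<.024)&(abs(aa-t)<.05)].mean()),round(float(z[(rr>.016)&(rr<.024)&(abs(aa-t)<.05)].mean()),3)) for t in np.arange(-.3,1.2,.1)])
run('top');run('scene')
E
python3 hub.py; python3 -c "
import cv2,numpy as np
cv2.imwrite('pics/r2.png',cv2.resize(np.hstack([cv2.imread('pics/rect_top.png'),cv2.imread('pics/rect_scene.png')]),(800,400)))"
```

```text
top (np.float64(0.024421296296296295), np.float64(0.606), np.float64(0.209), np.float64(0.6929999999999998)) [606.20180092 209.26959606   0.69406828] 0.023919753086419752
[(np.float64(-0.3), 65, 0.115), (np.float64(-0.2), 66, 0.115), (np.float64(-0.1), 67, 0.115), (np.float64(0.0), 65, 0.115), (np.float64(0.1), 66, 0.114), (np.float64(0.2), 70, 0.115), (np.float64(0.3), 71, 0.116), (np.float64(0.4), 72, 0.115), (np.float64(0.5), 88, 0.097), (np.float64(0.6), 110, 0.071), (np.float64(0.7), 116, 0.07), (np.float64(0.8), 101, 0.079), (np.float64(0.9), 72, 0.107), (np.float64(1.0), 58, 0.115), (np.float64(1.1), 61, 0.115)]
scene (np.float64(0.06229166666666667), np.float64(0.61), np.float64(0.214), np.float64(0.6429999999999998)) [610.38349145 214.05159937   0.65343322] 0.06195987654320988
[(np.float64(-0.3), 57, 0.116), (np.float64(-0.2), 55, 0.116), (np.float64(-0.1), 54, 0.116), (np.float64(0.0), 54, 0.116), (np.float64(0.1), 50, 0.116), (np.float64(0.2), 49, 0.115), (np.float64(0.3), 57, 0.116), (np.float64(0.4), 57, 0.116), (np.float64(0.5), 66, 0.104), (np.float64(0.6), 68, 0.087), (np.float64(0.7), 43, 0.09), (np.float64(0.8), 25, 0.104), (np.float64(0.9), 35, 0.112), (np.float64(1.0), 53, 0.129), (np.float64(1.1), 56, 0.157)]
```

View pics/r2.png

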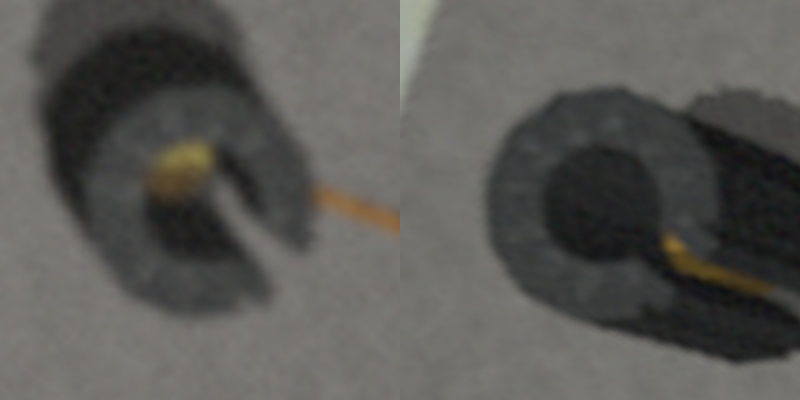

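```bash
cat >> h.py <<'E'
from scipy.spatial.transform import Rotation as Ro
def Rt(s=None):
    s=s or observe(); q=s['orientation']; return Ro.from_quat([q[1],q[2],q[3],q[0]]).as_matrix()
def st():
    s=observe(); R=Rt(s); print('t',round(float(s['t']),2),'p',(s['ee_pos']*1000).round(1),'tilt',R[:,0].round(4),'jaw',round(float(np.arctan2(R[1,1],R[0,1])),4),'F',s['contact_force'].round(1),'T',s['ft_torque'].round(2),'w',round(float(s['width'])*1000,1),'q',s['qpos'].round(2)); return s,R
def to(x):
    s,R=st(); d=R.T@(np.array(x)-s['ee_pos'])*1000; print('delta tool mm',d.round(1))
E
python3 - <<'E'
from h import *
s,R=st(); print(R.round(3)); to([.595,-.1996,.200])
E
```

```text
t 1.15 p [267.3 592.5 236.6] tilt [ 1.e-04 -0.e+00 -1.e+00] jaw 1.147 F [ 0.8 -0.1 -0.7] T [ 0.01  0.02 -0.04] w 86.8 q [-1.13  0.32 -0.07  1.45  0.02  1.37 -0.06]
[[ 0.     0.411  0.912]
 [-0.     0.912 -0.411]
 [-1.     0.     0.   ]]
t 1.15 p [267.3 592.5 236.6] tilt [ 1.e-04 -0.e+00 -1.e+00] jaw 1.147 F [ 0.8 -0.1 -0.7] T [ 0.01  0.02 -0.04] w 86.8 q [-1.13  0.32 -0.07  1.45  0.02  1.37 -0.06]
delta tool mm [  36.6 -587.2  624.4]
```

Request:
move_arm(gripper=[1, 1, 1, 1, 1, 1, 1, 1, 1, 1], delta_pos=[[0, -28, 30], [0, -28, 30], [0, -28, 30], [0, -28, 30], [0, -28, 30], [0, -28, 30], [0, -28, 30], [0, -28, 30], [0, -28, 30], [0, -28, 30]], yaw=[0, 0, 0, 0, 0, 0, 0, 0, 0, 0], squeeze=50)

```text
t: 1.98
ee_pos: [0.4261, 0.212, 0.237]
orientation: [0.692, 0.149, 0.691, -0.148]
contact_force: [1.4, -0.4, 0.4]
width: 0.0873
```

Request:
move_arm(gripper=[1, 1, 1, 1, 1, 1, 1, 1, 1, 1], delta_pos=[[0, -28, 30], [0, -28, 30], [0, -28, 30], [0, -28, 30], [0, -28, 30], [0, -28, 30], [0, -28, 30], [0, -28, 30], [0, -28, 30], [0, -28, 30]], yaw=[0, 0, 0, 0, 0, 0, 0, 0, 0, 0])

```text
t: 2.82
ee_pos: [0.5846, -0.1664, 0.237]
orientation: [0.692, 0.149, 0.691, -0.148]
contact_force: [0.4, 0.3, 0.1]
width: 0.0869
```

Request:
move_arm(gripper=[1, 1, 1, 1, 1, 1, 1, 1, 1, 1], delta_pos=[[0, 0, 0], [0, 0, 0], [0, 0, 0], [0, 0, 0], [0, 0, 0], [0, 0, 0], [0, 0, 0], [0, 0, 0], [0, 0, 0], [0, 0, 0]], yaw=[0.12, 0.12, 0.12, 0.12, 0.12, 0.12, 0.12, 0.12, 0.12, 0.12])

```text
t: 3.65
ee_pos: [0.584, -0.1645, 0.2367]
orientation: [0.485, 0.515, 0.485, -0.514]
contact_force: [-0.5, -0.3, 0.6]
width: 0.0872
```

Request:
move_arm(gripper=[1, 1, 1, 1, 1, 1, 1, 1, 1, 1], delta_pos=[[0, 0, 0], [0, 0, 0], [0, 0, 0], [0, 0, 0], [0, 0, 0], [0, 0, 0], [0, 0, 0], [0, 0, 0], [0, 0, 0], [0, 0, 0]], yaw=[0.12, 0.12, 0.12, 0.12, 0.12, 0.12, 0.12, 0.12, 0.12, 0.12])

```text
t: 4.48
ee_pos: [0.5841, -0.1645, 0.2367]
orientation: [0.11, 0.699, 0.11, -0.698]
contact_force: [0.7, 1.1, -0.0]
width: 0.0869
```

```bash
python3 -c "
from h import *
to([.595,-.1996,.091])"
```

```text
t 4.48 p [ 584.1 -164.5  236.7] tilt [ 4.e-04  3.e-04 -1.e+00] jaw -1.2586 F [ 0.7  1.1 -0. ] T [-0.09  0.16 -0.02] w 86.9 q [-0.57  0.34  1.    1.59 -0.29  1.37 -0.8 ]
delta tool mm [145.7  36.8   0.4]
```

Request:
move_arm(gripper=[1, 1, 1, 1, 1, 1, 1, 1, 1, 1], delta_pos=[[0, 0, 0], [0, 0, 0], [0, 0, 0], [0, 0, 0], [20, 16.6, -7.9], [20, 16.6, -7.9], [20, 0, 0], [10, 0, 0], [0, 0, 0], [0, 0, 0]], yaw=[0.12, 0.12, 0.12, 0.094, 0, 0, 0, 0, 0, 0])

```text
t: 5.32
ee_pos: [0.5952, -0.199, 0.1666]
orientation: [0.048, -0.705, 0.048, 0.706]
contact_force: [0.7, 0.2, 0.3]
width: 0.0866
```

```bash
python3 -c "
from h import *
to([.595,-.1996,.091])
c=cap('top','t1.png')"
```

```text
t 5.32 p [ 595.2 -199.   166.6] tilt [-4.e-04  6.e-04 -1.e+00] jaw -1.7062 F [0.7 0.2 0.3] T [-0.05  0.15 -0.03] w 86.6 q [-0.5   0.48  1.03  1.63 -0.42  1.28 -1.1 ]
delta tool mm [75.6  0.7  0.1]
```

View pics/t1.png

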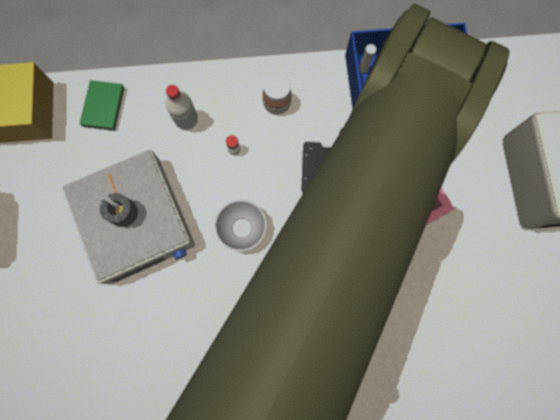

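Request:
move_arm(gripper=[1, 1, 1, 1, 1, 1, 0, 0, 0, 0], delta_pos=[[20, 0.7, 0], [20, 0, 0], [20, 0, 0], [10, 0, 0], [5.5, 0, 0], [0, 0, 0], [0, 0, 0], [0, 0, 0], [0, 0, 0], [0, 0, 0]], yaw=[0.007, 0, 0, 0, 0, 0, 0, 0, 0, 0], squeeze=50)

```text
t: 6.2
ee_pos: [0.5956, -0.2006, 0.092]
orientation: [-0.051, 0.706, -0.051, -0.705]
contact_force: [0.7, -0.1, 0.5]
width: 0.068
```

```bash
python3 -c "
from h import *
to([.595,-.1996,.091])
c=cap('scene','s1.png')"
```

```text
t 6.2 p [ 595.6 -200.6   92. ] tilt [ 1.5e-03 -2.0e-04 -1.0e+00] jaw -1.7139 F [ 0.7 -0.1  0.5] T [-0.04  0.15 -0.01] w 68.0 q [-0.46  0.55  0.98  1.7  -0.49  1.16 -1.06]
delta tool mm [ 1.  -0.9  0.7]
```

View pics/s1.png

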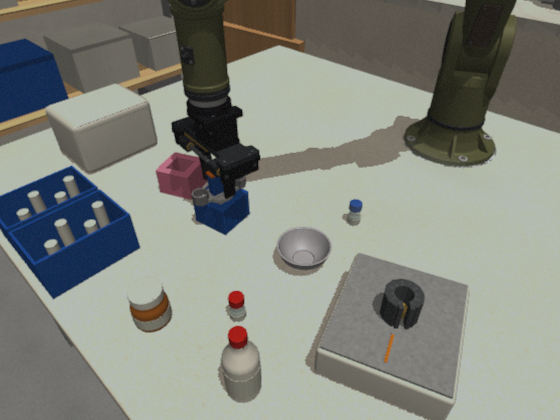

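The fingers straddle the grip at about (225,180) and are still closing (68 mm); keep closing.

Request:
move_arm(gripper=[0, 0, 0, 0, 0, 0, 0, 0, 0, 0], delta_pos=[[0, 0, 0], [0, 0, 0], [0, 0, 0], [0, 0, 0], [0, 0, 0], [0, 0, 0], [0, 0, 0], [0, 0, 0], [0, 0, 0], [0, 0, 0]], yaw=[0, 0, 0, 0, 0, 0, 0, 0, 0, 0])

```text
t: 7.08
ee_pos: [0.5951, -0.2, 0.091]
orientation: [0.051, -0.705, 0.05, 0.705]
contact_force: [-0.7, 1.8, 1.2]
width: 0.0194
```

```bash
python3 -c "
from h import *
to([.595,-.1996,.091])"
```

```text
t 7.08 p [ 595.1 -200.    91. ] tilt [ 0.e+00  6.e-04 -1.e+00] jaw -1.7137 F [-0.7  1.8  1.2] T [0.26 0.2  0.03] w 19.4 q [-0.46  0.55  0.97  1.7  -0.49  1.16 -1.06]
delta tool mm [ 0.  -0.4  0.2]
```

Request:
move_arm(gripper=[0, 0, 0, 0, 0, 0, 0, 0, 0, 0], delta_pos=[[-5, 0, 0], [-10, 0, 0], [-15, 0, 0], [-20, 0, 0], [-20, 0, 0], [-20, 0, 0], [-20, 0, 0], [-15, 0, 0], [-10, 0, 0], [0, 0, 0]], yaw=[0, 0, 0, 0, 0, 0, 0, 0, 0, 0])

```text
t: 7.92
ee_pos: [0.5961, -0.2015, 0.2294]
orientation: [-0.05, 0.707, -0.051, -0.704]
contact_force: [0.5, -0.9, -2.0]
width: 0.0195
```

```bash
python3 -c "
from h import *
to([.607,.2105,.228])
c=cap('scene','s2.png')"
```

```text
t 7.92 p [ 596.1 -201.5  229.4] tilt [ 0.0048 -0.0011 -1.    ] jaw -1.7144 F [ 0.5 -0.9 -2. ] T [-0.08  0.14 -0.  ] w 19.5 q [-0.52  0.43  1.07  1.55 -0.38  1.38 -1.14]
delta tool mm [   1.  -409.3   48.2]
```

View pics/s2.png

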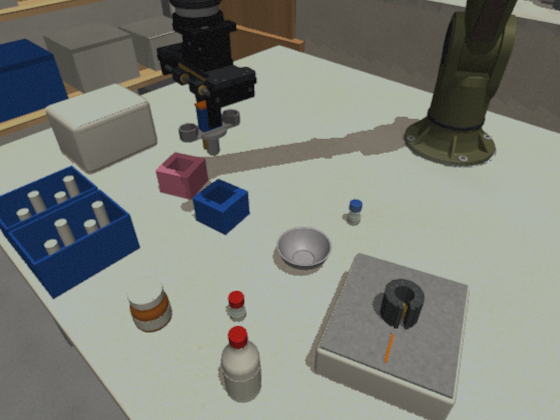

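Request:
move_arm(gripper=[0, 0, 0, 0, 0, 0, 0, 0, 0, 0], delta_pos=[[0, -10, 1], [0, -20, 2.5], [0, -30, 3.5], [0, -35, 4], [0, -35, 4], [0, -35, 4], [0, -35, 4], [0, -35, 4], [0, -35, 4], [0, -35, 4]], yaw=[0, 0, 0, 0, 0, 0, 0, 0, 0, 0])

```text
t: 8.8
ee_pos: [0.6025, 0.1092, 0.2247]
orientation: [0.05, -0.704, 0.05, 0.706]
contact_force: [1.3, -0.3, -2.5]
width: 0.0199
```

Request:
move_arm(gripper=[0, 0, 0, 0, 0, 0, 0, 0, 0, 0], delta_pos=[[0, -35, 4], [0, -30, 4], [0, -20, 2.5], [0, -10, 2], [0, -7, 1.5], [0, 0, 0], [0, 0, 0], [0, 0, 0], [0, 0, 0], [0, 0, 0]], yaw=[0, 0, 0, 0, 0, -0.12, -0.12, -0.12, -0.12, -0.12])

```text
t: 9.63
ee_pos: [0.6045, 0.2069, 0.2257]
orientation: [-0.161, -0.688, -0.161, 0.689]
contact_force: [-0.3, -0.3, -3.2]
width: 0.0196
```

Request:
move_arm(gripper=[0, 0, 0, 0, 0, 0, 0, 0, 0, 0], delta_pos=[[0, 0, 0], [0, 0, 0], [0, 0, 0], [0, 0, 0], [0, 0, 0], [0, 0, 0], [0, 0, 0], [0, 0, 0], [0, 0, 0], [0, 0, 0]], yaw=[-0.12, -0.12, 0, 0, 0, 0, 0, 0, 0, 0])

```text
t: 10.47
ee_pos: [0.6046, 0.2095, 0.226]
orientation: [-0.241, -0.665, -0.241, 0.665]
contact_force: [0.3, -0.4, -2.5]
width: 0.0196
```

```bash
python3 - <<'E'
from h import *
to([.607,.2105,.228])
cs=cap('scene','s3.png'); 
for t in ['rotor','rotor_key','rotor_grip','rotor_seat','hub_mouth']:
    print(t,[(round(d['p'],2),w(cs,d['at']).round(4).tolist()) for d in finder.spot_point('scene',t)][:3])
cap('top','t3.png')
E
python3 -c "
import cv2,numpy as np
a=cv2.imread('pics/s3.png')[150:420,300:520];b=cv2.imread('pics/t3.png')[100:300,20:220]
cv2.imwrite('pics/z3.png',np.hstack([cv2.resize(a,(450,552),interpolation=2),cv2.resize(b,(340,552),interpolation=2)]))"
```

```text
t 10.47 p [604.6 209.5 226. ] tilt [ 0.e+00 -1.e-04 -1.e+00] jaw -0.8742 F [ 0.3 -0.4 -2.5] T [-0.07  0.13  0.03] w 19.6 q [-1.01  0.38  0.83  1.52 -0.29  1.36 -1.03]
delta tool mm [-2.   0.7 -2.5]
rotor [(0.57, [0.6028, 0.2072, 0.1548])]
rotor_key [(0.76, [0.6177, 0.2225, 0.177])]
rotor_grip [(0.74, [0.6061, 0.2081, 0.2266])]
rotor_seat [(0.61, [0.5972, -0.1957, 0.0612]), (0.56, [0.6042, 0.2103, 0.189])]
hub_mouth [(0.81, [0.6044, 0.2138, 0.1131])]
```

View pics/z3.png

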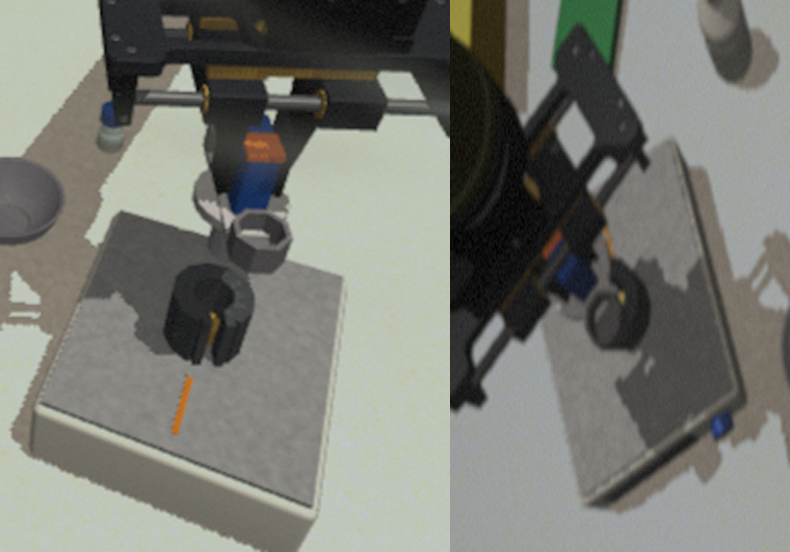

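Request:
move_arm(gripper=[0, 0, 0, 0, 0, 0, 0, 0, 0, 0], delta_pos=[[0, 0.5, -2.5], [5, 0, 0], [8, 0, 0], [8, 0, 0], [7, 0, 0], [5, 0, 0], [5, 0, 0], [3, 0, 0], [0, 0, 0], [0, 0, 0]], yaw=[0, 0, 0, 0, 0, 0, 0, 0, 0, 0])

```text
t: 11.65
ee_pos: [0.607, 0.2108, 0.1851]
orientation: [0.241, 0.665, 0.241, -0.664]
contact_force: [-0.4, 0.5, -2.1]
width: 0.0201
```

```bash
python3 - <<'E'
from h import *
to([.607,.2105,.178])
cs=cap('scene','s4.png')
E
python3 -c "
import cv2,numpy as np
a=cv2.imread('pics/s4.png')[200:380,320:500]
cv2.imwrite('pics/z4.png',cv2.resize(a,(600,600),interpolation=2))"
```

```text
t 11.65 p [607.  210.8 185.1] tilt [ 4.e-04  2.e-04 -1.e+00] jaw -0.8739 F [-0.4  0.5 -2.1] T [-0.05  0.    0.01] w 20.1 q [-1.    0.42  0.81  1.57 -0.31  1.29 -1.02]
delta tool mm [7.1 0.2 0.2]
```

View pics/z4.png

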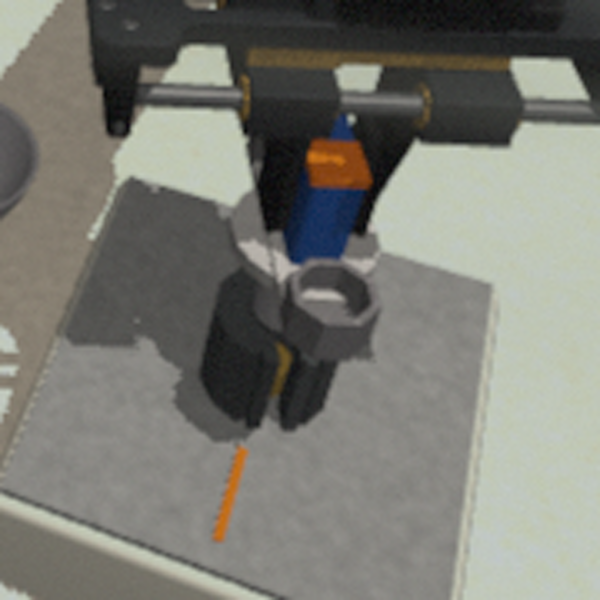

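Request:
move_arm(gripper=[0, 0, 0, 0, 0, 0, 0, 0, 0, 0], delta_pos=[[2, 0, 0], [2, 0, 0], [2, 0, 0], [2, 0, 0], [1, 0, 0], [0, 0, 0], [0, 0, 0], [0, 0, 0], [0, 0, 0], [0, 0, 0]], yaw=[0, 0, 0, 0, 0, 0, 0, 0, 0, 0])

```text
t: 12.53
ee_pos: [0.6071, 0.2108, 0.176]
orientation: [0.241, 0.665, 0.241, -0.664]
contact_force: [2.9, 1.6, -5.1]
width: 0.0197
```

```bash
python3 - <<'E'
from h import *
to([.607,.2105,.176])
E
```

```text
t 12.53 p [607.1 210.8 176. ] tilt [ 7.e-04  2.e-04 -1.e+00] jaw -0.8739 F [ 2.9  1.6 -5.1] T [ 0.33 -0.79 -0.01] w 19.7 q [-1.    0.43  0.81  1.58 -0.32  1.28 -1.01]
delta tool mm [0.  0.2 0.3]
```

Request:
move_arm(gripper=[0, 0, 0, 0, 0, 0, 0, 0, 0, 0], delta_pos=[[0, 0, -0.8], [0, 0, 0], [1, 0, 0], [1, 0, 0], [1, 0, 0], [1, 0, 0], [1, 0, 0], [1, 0, 0], [0, 0, 0], [0, 0, 0]], yaw=[0, 0, 0, 0, 0, 0, 0, 0, 0, 0])

```text
t: 13.37
ee_pos: [0.6073, 0.2111, 0.1698]
orientation: [-0.241, -0.664, -0.241, 0.665]
contact_force: [1.0, 0.3, -2.7]
width: 0.0193
```

```bash
python3 - <<'E'
from h import *
to([.607,.2105,.168])
cs=cap('scene','s5.png')
E
python3 -c "
import cv2,numpy as np
a=cv2.imread('pics/s5.png')[200:380,320:500]
cv2.imwrite('pics/z5.png',cv2.resize(a,(600,600),interpolation=2))"
```

```text
t 13.37 p [607.3 211.1 169.8] tilt [-4.e-04 -1.e-04 -1.e+00] jaw -0.874 F [ 1.   0.3 -2.7] T [ 0.05 -0.25  0.03] w 19.3 q [-0.99  0.43  0.81  1.58 -0.32  1.27 -1.01]
delta tool mm [1.8 0.3 0.6]
```

View pics/z5.png

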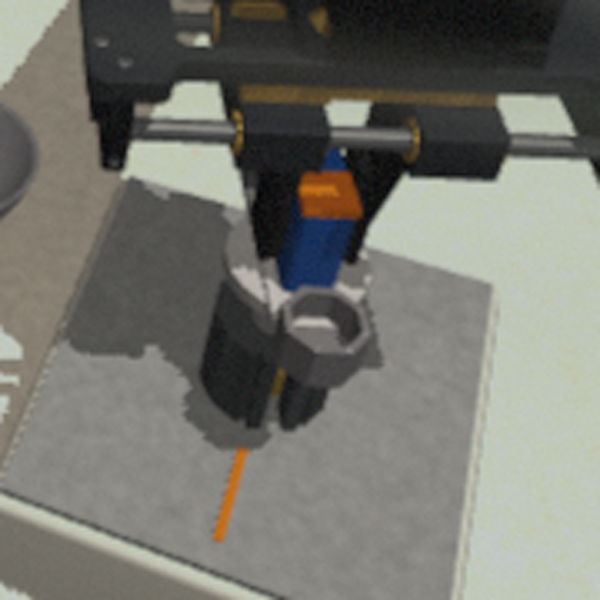

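Request:
move_arm(gripper=[0, 0, 0, 0, 0, 0, 0, 0, 0, 0], delta_pos=[[0, 0, -0.3], [1, 0, 0], [1, 0, 0], [1, 0, 0], [1, 0, 0], [1, 0, 0], [1, 0, 0], [1, 0, 0], [1, 0, 0], [0, 0, 0]], yaw=[0, 0, 0, 0, 0, 0, 0, 0, 0, 0])

```text
t: 14.25
ee_pos: [0.6075, 0.2113, 0.1618]
orientation: [-0.241, -0.664, -0.241, 0.665]
contact_force: [-0.6, 0.8, -4.0]
width: 0.0204
```

```bash
python3 - <<'E'
from h import *
st()
E
```

```text
t 14.25 p [607.5 211.3 161.8] tilt [-3.e-04 -1.e-04 -1.e+00] jaw -0.8739 F [-0.6  0.8 -4. ] T [-0.07  0.15 -0.01] w 20.4 q [-0.99  0.44  0.81  1.59 -0.33  1.25 -1.  ]
```

Request:
move_arm(gripper=[0, 0, 0, 0, 0, 0, 0, 0, 0, 0], delta_pos=[[2, 0, 0], [2, 0, 0], [2, 0, 0], [2, 0, 0], [1.5, 0, 0], [1, 0, 0], [1, 0, 0], [1, 0, 0], [0, 0, 0], [0, 0, 0]], yaw=[0, 0, 0, 0, 0, 0, 0, 0, 0, 0], squeeze=58)

```text
t: 15.08
ee_pos: [0.608, 0.2114, 0.1504]
orientation: [0.241, 0.665, 0.242, -0.664]
contact_force: [-2.2, -0.3, 6.7]
width: 0.0198
```

```bash
python3 - <<'E'
from h import *
st()
E
```

```text
t 15.08 p [608.  211.4 150.4] tilt [ 8.e-04  7.e-04 -1.e+00] jaw -0.874 F [-2.2 -0.3  6.7] T [-0.24  0.7  -0.01] w 19.8 q [-0.99  0.45  0.8   1.6  -0.34  1.23 -1.  ]
```

Request:
move_arm(gripper=[0, 0, 0, 0, 0, 0, 0, 0, 0, 0], delta_pos=[[1, 0, 0.5], [1, 0, 0], [1, 0, 0], [1, 0, 0], [0.5, 0, 0], [0.5, 0, 0], [0, 0, 0], [0, 0, 0], [0, 0, 0], [0, 0, 0]], yaw=[0, 0, 0, 0, 0, 0, 0, 0, 0, 0])

```text
t: 15.92
ee_pos: [0.608, 0.2113, 0.146]
orientation: [0.241, 0.665, 0.242, -0.664]
contact_force: [-2.4, -0.4, 7.6]
width: 0.0196
```

```bash
python3 - <<'E'
from h import *
st()
E
```

```text
t 15.92 p [608.  211.3 146. ] tilt [ 0.0017  0.0013 -1.    ] jaw -0.8739 F [-2.4 -0.4  7.6] T [-0.1   0.72 -0.03] w 19.6 q [-0.99  0.45  0.8   1.61 -0.34  1.23 -1.  ]
```

Request:
move_arm(gripper=[0, 0, 0, 0, 0, 0, 0, 0, 0, 0], delta_pos=[[0.5, 0, 0.3], [0.5, 0, 0], [0.5, 0, 0], [0.5, 0, 0], [0.5, 0, 0], [0.5, 0, 0], [0, 0, 0], [0, 0, 0], [0, 0, 0], [0, 0, 0]], yaw=[0, 0, 0, 0, 0, 0, 0, 0, 0, 0])

```text
t: 16.75
ee_pos: [0.6081, 0.2114, 0.146]
orientation: [0.241, 0.666, 0.242, -0.663]
contact_force: [-7.8, -0.8, 22.1]
width: 0.0194
```

```bash
python3 - <<'E'
from h import *
st()
E
```

```text
t 16.75 p [608.1 211.4 146. ] tilt [ 0.0021  0.0031 -1.    ] jaw -0.8737 F [-7.8 -0.8 22.1] T [-0.49  2.04 -0.03] w 19.4 q [-0.99  0.45  0.8   1.61 -0.34  1.22 -0.99]
```

Request:
move_arm(gripper=[0, 0, 0, 0, 0, 0, 0, 0, 0, 0], delta_pos=[[0, -0.4, 0.5], [0, 0, 0], [0, 0, 0], [0, 0, 0], [0, 0, 0], [0, 0, 0], [0, 0, 0], [0, 0, 0], [0, 0, 0], [0, 0, 0]], yaw=[0, 0, 0, 0, 0, 0, 0, 0, 0, 0])

```text
t: 17.58
ee_pos: [0.608, 0.2114, 0.146]
orientation: [0.241, 0.666, 0.242, -0.663]
contact_force: [-6.4, -0.9, 21.1]
width: 0.0197
```

```bash
python3 - <<'E'
from h import *
st()
cs=cap('scene','s6.png')
for t in ['rotor','rotor_grip','rotor_seat','hub_mouth','vial_a','bowl']:
    print(t,[(round(d['p'],2),w(cs,d['at']).round(4).tolist()) for d in finder.spot_point('scene',t)][:3])
P=cloud(cs); g=(abs(P[...,0]-.608)<.03)&(abs(P[...,1]-.211)<.03)&(cs['image'][...,0]>1.6*cs['image'][...,2])&(P[...,2]>.14)
print('orange top z',np.median(P[g],0),g.sum())
E
python3 -c "
import cv2,numpy as np
a=cv2.imread('pics/s6.png')
cv2.imwrite('pics/z6.png',np.hstack([cv2.resize(a,(400,300)),cv2.resize(a[230:380,340:490],(400,300),interpolation=2)]))
cv2.imwrite('pics/z6.png',cv2.resize(a[220:370,330:480],(600,600),interpolation=2))"
```

```text
t 17.58 p [608.  211.4 146. ] tilt [ 0.0036  0.0031 -1.    ] jaw -0.8737 F [-6.4 -0.9 21.1] T [-0.42  1.75  0.  ] w 19.7 q [-0.99  0.45  0.8   1.61 -0.34  1.22 -1.  ]
rotor [(0.86, [0.6066, 0.2114, 0.0793])]
rotor_grip [(0.6, [0.6084, 0.2098, 0.1451])]
rotor_seat []
hub_mouth [(0.73, [0.6065, 0.2122, 0.1128])]
vial_a [(0.82, [0.7393, 0.0097, 0.0004])]
bowl [(0.7, [0.5698, 0.0004, 0.0005]), (0.22, [0.6084, 0.208, 0.0743])]
orange top z [0.62316284 0.2209818  0.23067559] 584
```

View pics/z6.png

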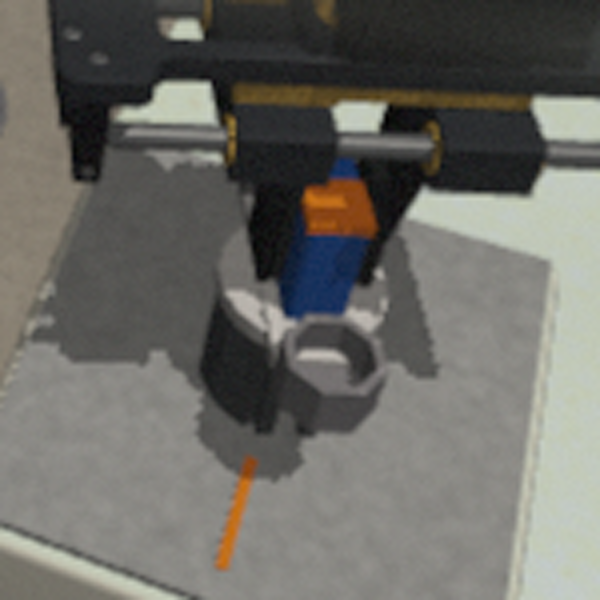

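View pics/s6.png

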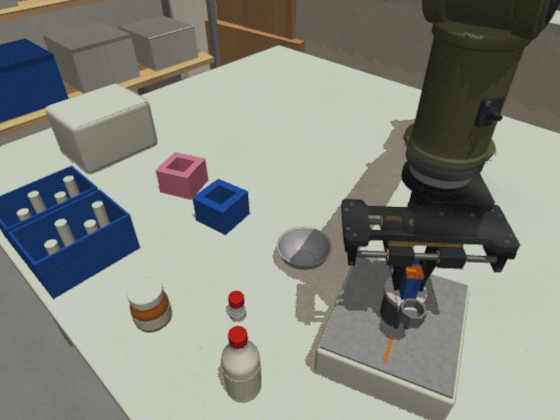

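```bash
python3 - <<'E'
from h import *
st()
ct=cap('top','t6.png'); 
for t in ['vial_a','bowl']:
    print(t,[(round(d['p'],2),w(ct,d['at']).round(4).tolist()) for d in finder.spot_point('top',t)][:3])
c=cap('scene')
for c in (c,ct):
  P=cloud(c); a=.70
  x=(P[...,0]-.608)*np.cos(a)+(P[...,1]-.2114)*np.sin(a); y=-(P[...,0]-.608)*np.sin(a)+(P[...,1]-.2114)*np.cos(a)
  for sgn in (1,-1):
    r=np.hypot(x-sgn*.043,y); m=(r<.017)&(P[...,2]>.1)&(P[...,2]<.16)
    if m.sum()>5: print(sgn,m.sum(),np.percentile(P[m][:,2],[50,75,90,97]).round(4))
  r=np.hypot(x,y); m=(r<.027)&(r>.018)&(abs(x)<.02)&(P[...,2]>.11)&(P[...,2]<.135)
  print('flange top (home .123)',m.sum(),np.median(P[m][:,2]) if m.sum() else '')
E
```

```text
t 17.93 p [608.  211.3 145.9] tilt [ 0.0035  0.0031 -1.    ] jaw -0.8738 F [-5.5 -1.2 21.3] T [-0.46  1.65  0.03] w 19.3 q [-0.99  0.45  0.8   1.61 -0.34  1.22 -1.  ]
vial_a [(0.62, [0.7383, 0.0065, 0.0014]), (0.46, [0.4192, 0.0058, -0.0002])]
bowl [(0.9, [0.5704, 0.0054, 0.0015])]
1 657 [0.1325 0.139  0.1403 0.1409]
-1 15 [0.1267 0.128  0.1301 0.1315]
flange top (home .123) 306 0.12416453753229034
-1 335 [0.129  0.1382 0.1397 0.1409]
flange top (home .123) 116 0.12380232259854201
```

View pics/t6.png

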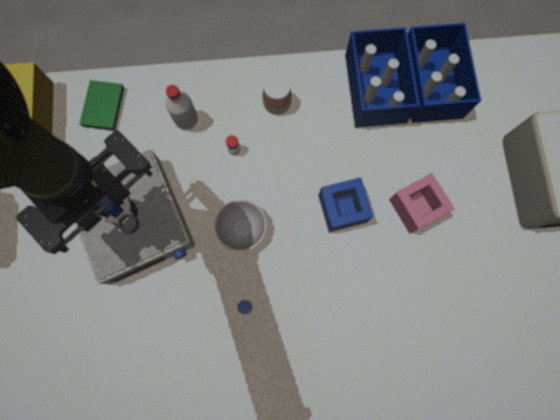

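```bash
python3 -c "
from h import *
st(); ctrl.hand_in(); st()"
```

```text
t 18.13 p [608.  211.4 146. ] tilt [ 0.0036  0.0031 -1.    ] jaw -0.8738 F [-5.5 -0.6 21.1] T [-0.4   1.66  0.01] w 19.4 q [-0.99  0.45  0.8   1.61 -0.34  1.22 -1.  ]
the job is handed in; nothing more can be done
the job is handed in; nothing more can be done
```

I lifted the rotor from the blue stand by its grip and turned it about 0.84 rad to match the keyway seen in the camera images. I then lowered it into the hub. The key went into the keyway without any searching, and I pressed the rotor down against the spring and handed in at 18.1 s while still gripping and pushing.

**Seated:** the tool stopped firmly at 146.0 mm, where I expected it for the rotor fully home. The upward force on it was steady at about 21 N, more than the roughly 9 N I worked out for the spring less the rotor's weight, so the flange is resting on the hub.

**Camera check:** the flange top measured about 124 mm (123 mm if home) and the cup tops 139 mm (139 mm if home). Both fit a fully seated rotor, within calibration error.

**Left in place:** both vials, the bowl and the pink look-alike stand show no movement in the last pictures.

**Imperfections:** a side force of about 5.5 N and a moment of about 1.7 N m remained on the wrist, from a slight sideways offset. One earlier force reading at 146.0 mm was about 2 N below what I expected at home. The 3 mm of extra push that followed didn't lower the tool any further, which is why I took it as home.

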